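# Open a locked centrifuge with its emergency release key

### The job

The power has failed with samples still in the centrifuge. Take the T-handled release key from its stand, put it into the release hole in the centrifuge's front deck, press only lightly and turn until you feel its bit drop into the hidden slot, seat it fully home, and turn it clockwise until the lid is let go and springs ajar. Then leave the key seated in the release, raise the lid by its handle to at least 45 degrees so that it stays up by itself, and disturb nothing else on the bench.

Things in the scene. Friction and masses are not known exactly. Their poses are not given: they have to be found in the camera images.
- release_key: T-handled release key, steel with a black grip, 67 mm tall, about 70 g, upright in key_stand. Origin: centre of the underside of its round flange (32 mm across, 4 mm thick), z up the shank. Above the flange a neck 12 mm thick, then the grip at z 19 to 39 mm. Below: round shank 20 mm across to z -14.5 mm, then the flat bit to z -28.5 mm
- key_grip (a point): middle of the key's grip, a bar 52 mm long along the key's y, 12 mm thick along x, 20 mm high, 29 mm above the key's origin; take it across the 12 mm. Axes as the key
- key_tip (a point): lower end of the key's flat bit: 19.5 mm wide along the key's y (in line with the grip), 5 mm thick along x, 14 mm long; its last 5 mm taper to 13.5 mm wide as a lead. Axes as the key
- key_stand: grey bell-shaped stand, 72 mm across its foot, 40 mm tall, fixed; bore 24 mm across, 35 mm deep. Origin: centre of its underside. The key's flange rests on its rim, 40 mm above the origin; the grip is turned up to 0.5 rad either way from the stand's y. Keep clear of the blood analyser, 380 mm tall, whose near left edge stands at world x 0.43, y -0.28
- centrifuge: compact white bench centrifuge, 230 x 230 mm, fixed; front deck 125 mm high and 64 mm deep in front of the lid. Origin: centre of its underside; x from front to back (away from the robot), y to the robot's left, z up
- release_mouth (a point): emergency release: centre of the top of a steel ring (43 mm across, 3 mm proud, countersunk to 29 mm) at the right of the front deck; axes as the centrifuge. A round bore 22.4 mm across goes straight down. Fully home, the key's flange lies on the ring and its origin at this point; not in the slot, it stands 11 mm higher. More than 40 N on the key damages the release
- spindle_face (a point): face of the release spindle, at the foot of the bore, 17.5 mm below release_mouth; in it a slot 21 mm long, 6.6 mm wide, 13 mm deep. The slot is not measured: it stands anywhere from parallel to the centrifuge's y to 1.25 rad clockwise of that, seen from above. The bit drops in when within about 0.1 rad of it. A bit that only rubs on the face under a light push does not turn it
- centrifuge_lid (a joint): lid angle in rad: 0 shut and bolted, about 0.19 sprung ajar once the bolt is drawn, 1.2 at its stop. The bolt is clear when the seated key (0.1 N m to turn) has brought the slot to about 1.45 rad clockwise of the centrifuge's y; a stop is at 1.75 rad; the spindle stays where it is left. A stiff hinge holds the lid at any angle; raising it by the handle takes about 4 N
- lid_handle (a point): middle of the lid's bow handle, a round grey bar 12 mm thick and 90 mm long along the centrifuge's y, 32 mm above the lid's top near the lid's front edge; the point moves with the lid, 146 mm from the hinge line
- lid_hinge (a point): middle of the lid's hinge line along the centrifuge's y, at the back of the lid; fixed; the lid's front swings up and back about it; a wall shelf hangs 0.59 m above the worktop, its front edge at world x 0.64
- sample_tube: bystander: capped sample tube, 75 mm long, 15 mm thick, lying on the worktop between key stand and centrifuge; origin under its middle
- timer: bystander: white bench timer, 58 x 64 x 16 mm, on the papers; origin: centre of its underside
- slide_box: bystander: white slide box, 35 x 85 x 32 mm, on the papers; origin: centre of its underside
- amber_bottle: bystander: brown bottle with a blue cap, 47 mm across, 88 mm tall, on the papers; origin: centre of its underside
- marker_pen: bystander: marker pen, 135 mm long, lying at the front edge on the right; origin under its middle

How it is judged:
On the way, in this order (a step that is already met when the one before it is completed fails the run):
1. the key stands fully home in the release (flange within 3 mm of the ring, within 4 mm of its centre) while the lid is still shut (z of release_key in the frame of release_mouth below 0.003 m and horizontal distance between release_key and release_mouth below 0.004 m and angle between release_key's own z axis and vertical below 0.15 rad and value of joint centrifuge_lid below 0.04 rad), for 0.1 s.
2. the lid has sprung ajar (more than 0.12 rad) with the key in the release (value of joint centrifuge_lid above 0.12 rad and distance between release_key and release_mouth below 0.006 m), for 0.1 s.
At the end, for the whole second after the job is handed in: The lid stands still by itself at more than 0.75 rad (43 degrees); the key is left seated upright in the release, its flange within 4 mm of the ring and of its centre (value of joint centrifuge_lid above 0.75 rad and velocity of joint centrifuge_lid between -0.05 and 0.05 rad/s and z of release_key in the frame of release_mouth below 0.004 m and horizontal distance between release_key and release_mouth below 0.004 m and angle between release_key's own z axis and vertical below 0.15 rad); the robot touches nothing.
It fails at once if the key is forced: more than 40 N between it and the centrifuge (contact force between release_key and centrifuge above 40 N).
It fails at once if a bystander is moved by more than 30 mm (distance of any of sample_tube, timer, slide_box, amber_bottle, marker_pen from where it was at the start of the episode above 0.03 m).
It also fails if it takes over 61 s, if anything falls off the work surface, if the arm or the gripper's body presses on something with over 40 N, if the wrist force passes 120 N, or if a joint passes its speed limit or range.

### The arm

A 7-joint arm with a two-finger parallel gripper is mounted at the origin on a cart in front of the work surface, level with it; the furniture and walls round the work are solid. World frame = base frame: x ahead of the robot, y to its left, z up, the work surface at z = 0. Lengths are in m, angles in rad, forces in N, time in s.
With the tool pointing down it reaches from about 0.4 to 0.875 m from the base axis. Payload 19.3 kg.
Tool frame: the origin (TCP) lies between the finger pads; the fingertips stand bot.tcp_to_tips ahead of it and the grasp point (between the pads) is the TCP (bot.tcp_to_tips is the distance from the TCP to the fingertips, in m); z points along the fingers, y is the line along which they close (so a half turn about z gives the same grasp; the last joint's range is limited). The gripper opens to 85 mm and grips with 20 to 120 N. Pads are 22 mm wide; open, the fingers measure 114 mm over their backs; the gripper's body (76 mm by 85 mm) begins 54 mm behind the grasp point. The pads swing forward as they close: fully open they stand 13 mm farther back than shut.
Start: joints at [1.138, 0.521, -0.036, 1.599, 0.021, 1.021, -0.113], TCP at [0.222, -0.584, 0.25] pointing down, gripper open.
Joint ranges: [-2.91, 2.91], [-0.3, 2.13], [-1.5, 1.42], [0.17, 2.43], [-1.26, 4.41], [0.16, 1.93], [-2.52, 2.52]. Speed limits (rad/s): [1.89, 1.89, 2.39, 2.39, 3.01, 3.01, 3.01].

### API

Orientations are given as [roll, pitch, yaw] about the fixed x, y, z axes, in that order (R = Rz(yaw) Ry(pitch) Rx(roll)).
In Python, from workcell import telemetry, grab_frame, bot gives the robot as it stands. The module is installed in compiled form; this text tells all that it offers.
- The arm moves only by the shell command python3 -m crank 'ROWS' [FORCE]. ROWS is text: rows parted by semicolons, each of 7 numbers parted by spaces: the finger opening in m, from 0 to 0.0854, then the shift along the tool's x, y, z in m, then the turn, a rotation vector about the tool's x, y, z in degrees. A call has exactly 8 rows; each row shifts and turns the commanded pose from where the row before left it, along the tool's axes as they then stand; what a row does not reach is not made up. A row lasts 1/12 s, in which the tool goes at most 41.7 mm and 7.16 degrees, less where a joint would pass 70% of its speed; a pose out of reach is approached as far as the arm can. A call with a gripper value outside its range is refused whole. The fingers move at their own pace and stop on an object; FORCE is the grip in N (left out, the last holds). Time passes only in rows, so rows that do not move let the fingers close, or fill a call up. It gives the time, the measured TCP pose, the force, the opening and the grip force at its end, in the units of the state.
- telemetry.observe(): the state, without advancing time (a new reading comes with each control period).
- grab_frame(name): name is "side" or "top"; returns a dict with "pixels" (420x560x3 uint8, red, green, blue), "depth" (420x560 float32, m along the optical axis (not along the pixel's ray), 0 where there is no reading), "vertical_fov" (degrees; the focal length in pixels is half the picture's height over the tangent of half this angle, whatever the lens; pixels are square), "cx", "cy" (the principal point, pixels), "R" (3x3) and "t" (3): a world point X has camera coordinates R X + t. Camera axes: x right, y down, z forward; pixel columns grow to the right and rows downward; lengths in m; the calibration is good to about 2 mm. A picture is of the moment at which its call begins.
- bot.job_done(): hands the job in; it is judged then, once.
The state is a dict: "clock": time; "qpos": joint angles; "qd": joint speeds; "joint_efforts": joint torques, N m; "position": TCP position; "tool_rot": TCP orientation; "force": force on the tool from outside, world axes, zero at the start; "moment": the same for the moment, N m; "grip_width": finger opening in m; "finger_force": force on a finger pad.
Only numpy, scipy, OpenCV 4.12 (cv2) and the standard library are available. Lean on these libraries where they do the work, as an engineer would, in place of code of your own. Each camera call takes 0.05 s, during which the arm holds its last target. There are 200 camera calls.

## Working session

There is one attempt and no reset: what is moved stays moved. The work goes in short steps, Python scripts to look and compute and a shell command to move; the robot and the scene stay as the last step left them, time stands still between calls to the robot, and variables do not carry over. Pictures are saved under pics/ and viewed, at most 10 in all, crops included, and the job is handed in when it is done.

```bash
mkdir -p pics
cat > h.py <<'E'
import numpy as np, cv2
from workcell import telemetry, grab_frame, bot
def snap(name, fn=None, crop=None, scale=1):
    f=grab_frame(name); im=f["pixels"]
    np.savez("%s.npz"%name, **{k:np.asarray(v) for k,v in f.items()})
    if crop: im=im[crop[1]:crop[3],crop[0]:crop[2]]
    if scale!=1: im=cv2.resize(im,None,fx=scale,fy=scale,interpolation=cv2.INTER_CUBIC)
    if fn: cv2.imwrite("pics/"+fn, np.ascontiguousarray(im[:,:,::-1]))
    return f
def foc(f): return f["pixels"].shape[0]/2/np.tan(np.radians(float(f["vertical_fov"]))/2)
def cloud(f):
    d=f["depth"]; h,w=d.shape; u,v=np.meshgrid(np.arange(w),np.arange(h)); F=foc(f)
    c=np.stack([(u-f["cx"])/F*d,(v-f["cy"])/F*d,d],-1)
    return (c-f["t"])@f["R"]
def ray_z(f,u,v,z):
    F=foc(f); r=np.array([(u-f["cx"])/F,(v-f["cy"])/F,1.])@f["R"]; o=-f["t"]@f["R"]
    return o+r*(z-o[2])/r[2]
def proj(f,X):
    c=f["R"]@np.asarray(X)+f["t"]; F=foc(f); return F*c[0]/c[2]+f["cx"],F*c[1]/c[2]+f["cy"]
E
python3 - <<'E'
from h import *
for n in("top","side"):
    f=snap(n,n+"1.png",scale=1.42); print(n,-f["t"]@f["R"],f["R"].round(2).tolist(),f["vertical_fov"],f["cx"],f["cy"])
print(telemetry.observe(),bot.tcp_to_tips)
E
```

```text
top [ 0.412791   -0.01225164  1.30754501] [[0.02, -1.0, 0.0], [-1.0, -0.02, -0.09], [0.09, -0.0, -1.0]] 57.71903905720738 286.7836595460594 211.68785372003885
side [ 0.34829561 -0.54106377  1.15562824] [[0.93, -0.37, -0.01], [-0.34, -0.82, -0.46], [0.16, 0.43, -0.89]] 46.82919418958858 288.9964021814008 206.04842993186043
{'clock': 0.1, 'qpos': array([ 1.13776228,  0.5219522 , -0.03633713,  1.5999284 ,  0.02118563,
        1.02110161, -0.11278102]), 'qd': array([-3.48212002e-04, -8.68078010e-04, -7.66339245e-05, -8.85922820e-04,
       -5.88490609e-04,  2.38105544e-03, -2.49654762e-03]), 'joint_efforts': array([ 4.20889672e-03, -9.28497005e+01,  1.98420592e+00, -3.70539165e+01,
        1.82225159e-02,  5.22474103e-03,  7.13409645e-05]), 'position': array([ 0.22171004, -0.58406107,  0.24979263]), 'tool_rot': array([-3.14058875e+00,  5.27449291e-05,  3.62842560e-01]), 'force': array([ 0.55288518, -0.80471644, -0.21963056]), 'moment': array([ 0.03676216,  0.0434549 , -0.01175981]), 'finger_force': 0.0, 'grip_width': 0.08527013650942505} 0.019
```

View pics/top1.png

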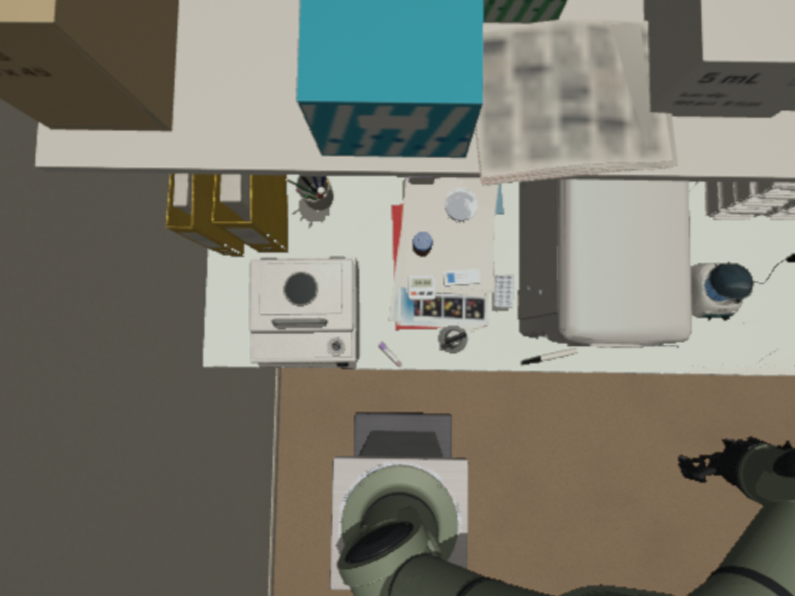

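View pics/side1.png

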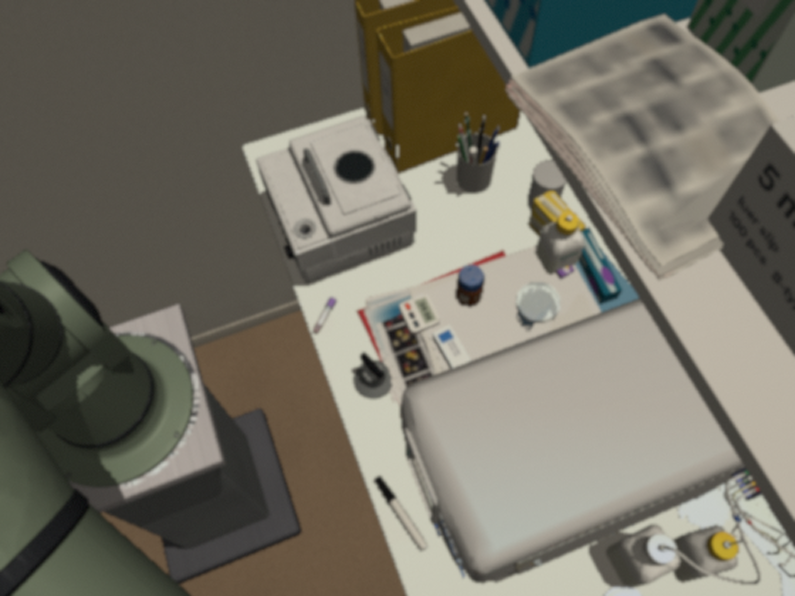

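The top view shows the key in its stand near (453,338), the centrifuge at (303,312), its release ring at (337,346) and the lid handle at (300,323). The side view shows the key at (372,370) and the ring at (305,229). Next I'll take enlarged crops of the key and the release.

Run:
```python
from h import *
f=snap("top"); g=snap("side")
def cr(f,x0,y0,x1,y1,s): return cv2.resize(f["pixels"][y0:y1,x0:x1],None,fx=s,fy=s,interpolation=cv2.INTER_CUBIC)
a=cr(f,170,215,350,265,4.4); b=cr(g,180,130,290,290,2)
b=cv2.hconcat([cr(g,240,240,290,290,7),cr(g,185,135,245,185,7)])
w=792; im=np.zeros((580,w,3),np.uint8); im[:220,:a.shape[1]]=a[:220,:w]; im[225:575,:700]=b[:350,:700]
cv2.imwrite("pics/c2.png",im[:,:,::-1])
P=cloud(f)
# deck: plane / edges, key grip from depth
for n,F in(("top",f),("side",g)):
    P=cloud(F); 
    m=(P[...,2]>0.055)&(P[...,2]<0.09)&(P[...,0]>0.38)&(P[...,0]<0.56)&(P[...,1]>-0.25)&(P[...,1]<0.05)
    Q=P[m]; print(n,"grip",len(Q),Q.mean(0) if len(Q) else "",Q.min(0),Q.max(0))
    if len(Q)>5:
        e,v=np.linalg.eigh(np.cov(Q[:,:2].T)); print(e,v[:,1])
    m=(P[...,2]>0.115)&(P[...,2]<0.3)&(P[...,0]>0.38)&(P[...,0]<0.72)&(P[...,1]>0)&(P[...,1]<0.4)
    Q=P[m]; print(len(Q),Q.min(0),Q.max(0)); 
    r=cv2.minAreaRect(Q[:,:2].astype(np.float32)); print(r)
    print(np.histogram(Q[:,2],np.arange(.115,.25,.005)))
```

```text
top grip 59 [ 0.43888152 -0.12122841  0.07843879] [ 0.42697321 -0.14417835  0.06569557] [ 0.45014139 -0.09892748  0.08525536]
[1.20134236e-05 2.17434336e-04] [-0.36615017  0.93055578]
7147 [0.38001189 0.09840202 0.11500615] [0.71995306 0.39957518 0.29997305]
((0.5514762997627258, 0.24983996152877808), (0.34231770038604736, 0.29638049006462097), 1.1167147159576416)
(array([  77,  707,  961,   77,   59,  288, 1224, 1812,  339,   25,   27,
         39,   44,   96,  109,   30,   27,   42,   25,   55,   36,   49,
         49,   60,   45,   68]), array([0.115, 0.12 , 0.125, 0.13 , 0.135, 0.14 , 0.145, 0.15 , 0.155,
       0.16 , 0.165, 0.17 , 0.175, 0.18 , 0.185, 0.19 , 0.195, 0.2  ,
       0.205, 0.21 , 0.215, 0.22 , 0.225, 0.23 , 0.235, 0.24 , 0.245]))
side grip 122 [ 0.43495451 -0.12308888  0.07568014] [ 0.42250093 -0.14687121  0.0572201 ] [ 0.44826899 -0.09770234  0.08319205]
[1.26719539e-05 2.30066879e-04] [-0.3628853   0.93183382]
9412 [0.38004243 0.09880487 0.1150119 ] [0.71997822 0.39991947 0.29998994]
((0.5500709414482117, 0.24941079318523407), (0.3400988280773163, 0.300805926322937), 0.07837921380996704)
(array([ 177, 1003, 1133,  133,  165,  401, 1615, 2036,  266,   65,   69,
         64,   87,  126,  137,   67,   66,   65,   61,   66,   69,   67,
         68,   65,   70,   82]), array([0.115, 0.12 , 0.125, 0.13 , 0.135, 0.14 , 0.145, 0.15 , 0.155,
       0.16 , 0.165, 0.17 , 0.175, 0.18 , 0.185, 0.19 , 0.195, 0.2  ,
       0.205, 0.21 , 0.215, 0.22 , 0.225, 0.23 , 0.235, 0.24 , 0.245]))
```

View pics/c2.png

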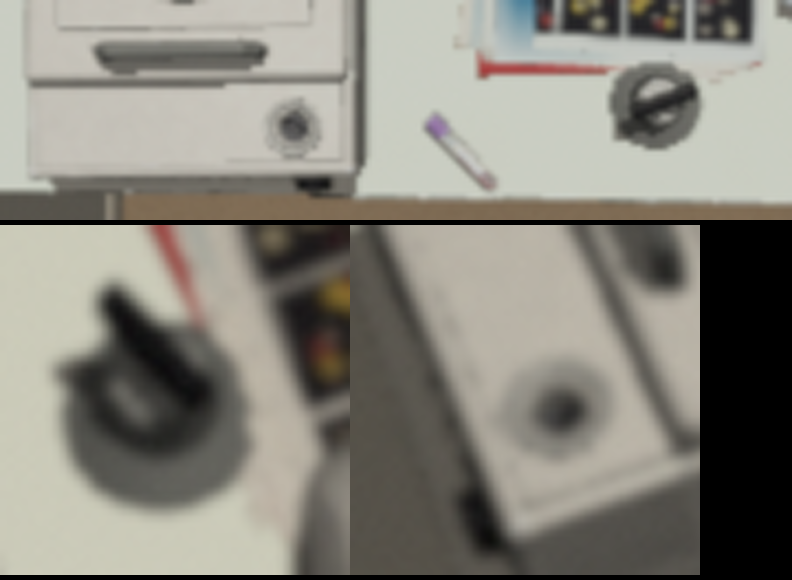

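The crop shows the ring centre at about (293,127) in the top strip and (554,408) in the side tile. The key's grip runs lower left to upper right in the top strip, matching the depth fit of yaw ≈ +0.37.

Run:
```python
from h import *
f=dict(np.load("top.npz")); g=dict(np.load("side.npz"))
px=lambda u,s,o:(u+.5)/s-.5+o
print("ring", ray_z(f,px(293,4.4,170),px(127,4.4,215),.128), ray_z(g,px(554-350,7,185),px(408-225,7,135),.128))
# stand circle: outer foot in both (z~0)
print("stand top", ray_z(f,px(655,4.4,170),px(105,4.4,215),.02), "side",ray_z(g,px(157,7,240),px(415-225,7,240),.02))
for n,F in(("top",f),("side",g)):
    P=cloud(F)
    b=(P[...,0]>0.3)&(P[...,0]<0.62)&(P[...,1]>0.05)&(P[...,1]<0.37)
    for lo,hi,nm in((.119,.1315,"deck"),(.143,.16,"lid"),(.172,.2,"handle")):
        Q=P[b&(P[...,2]>lo)&(P[...,2]<hi)]
        r=cv2.minAreaRect(Q[:,:2].astype(np.float32)); print(n,nm,len(Q),Q.mean(0).round(4),np.round(r[0],4),np.round(r[1],4),r[2])
    # shadow-free grip: pixels
    m=(P[...,2]>0.07)&(P[...,2]<0.09)&(P[...,0]>0.38)&(P[...,0]<0.5)&(P[...,1]>-0.25)&(P[...,1]<0.0)
    Q=P[m]; r=cv2.minAreaRect(Q[:,:2].astype(np.float32)); print("grip",len(Q),Q.mean(0),r)
    v,u=np.nonzero(m); U,V=u.mean(),v.mean(); print(ray_z(F,U,V,.079))
```

```text
ring [0.414969   0.14108494 0.128     ] [0.41172209 0.14457629 0.128     ]
stand top [ 0.43632938 -0.1217026   0.02      ] side [ 0.43360165 -0.12512881  0.02      ]
top deck 1681 [0.4246 0.2125 0.1254] [0.4944 0.2157] [0.2311 0.2297] 1.3240561485290527
top lid 3471 [0.5259 0.2149 0.1508] [0.5248 0.2173] [0.1557 0.2241] 1.7713406085968018
top handle 152 [0.4664 0.2132 0.184 ] [0.4665 0.2141] [0.0096 0.1136] 0.8457785248756409
grip 58 [ 0.4390858  -0.12159295  0.0786585 ] ((0.4391597509384155, -0.12198533862829208), (0.011700795963406563, 0.04931432008743286), 21.30522918701172)
[ 0.43907465 -0.121556    0.079     ]
side deck 2203 [0.4272 0.1995 0.125 ] [0.4916 0.217 ] [0.2317 0.2327] 1.2516225576400757
side lid 3976 [0.5217 0.2099 0.1502] [0.5208 0.2179] [0.1561 0.2275] 1.6643190383911133
side handle 176 [0.4627 0.2092 0.1836] [0.4633 0.2141] [0.012  0.1104] 1.8591595888137817
grip 105 [ 0.43522593 -0.12246943  0.07732523] ((0.43496087193489075, -0.12146376073360443), (0.01266432087868452, 0.05199791491031647), 22.948246002197266)
[ 0.43511086 -0.12317535  0.079     ]
```

```bash
cat >> h.py <<'E'
from scipy.spatial.transform import Rotation as Ro
def go(p,yaw=None):
    s=telemetry.observe(); R=Ro.from_euler("xyz",s["tool_rot"])
    d=np.asarray(p)-s["position"]; print("world d",d.round(4),"tool d",R.inv().apply(d).round(4))
    y=s["tool_rot"][2]
    if yaw is not None:
        T=Ro.from_euler("xyz",[np.pi,0,yaw]); print("tool rotvec deg",np.degrees((R.inv()*T).as_rotvec()).round(2), "then tool d", T.inv().apply(d).round(4))
    print("t",s["clock"],"F",s["force"].round(2),"M",s["moment"].round(3),"q",s["qpos"].round(2),"w",s["grip_width"],s["position"].round(4),s["tool_rot"].round(4))
E
python3 -m crank '0.0854 .0217 -.0298 0 0 0 0;0.0854 .0217 -.0298 0 0 0 0;0.0854 .0217 -.0298 0 0 0 0;0.0854 .0217 -.0298 0 0 0 0;0.0854 .0217 -.0298 0 0 0 0;0.0854 .0217 -.0298 0 0 0 0;0.0854 .0217 -.0298 0 0 0 0;0.0854 .0217 -.0298 0 0 0 0' 30
python3 -m crank '.05 0 0 0 0 0 -7; .05 0 0 0 0 0 -7; .05 0 0 0 0 0 -7; .05 0 0 0 0 0 -7; .05 0 0 0 0 0 -7; .05 0 0 0 0 0 -7; .05 0 0 0 0 0 -7; .05 0 0 0 0 0 -7'
python3 -c "
from h import *; go([.437,-.1225,.25],1.951)"
```

```text
clock: 0.87
position: [0.2995, -0.2981, 0.2503]
tool_rot: [3.141, 0.0, 0.363]
force: [2.0, 0.9, 0.5]
grip_width: 0.0853
finger_force: 0.0
clock: 1.53
position: [0.2994, -0.2998, 0.2503]
tool_rot: [-3.141, -0.0, 1.346]
force: [-0.1, -0.4, -1.4]
grip_width: 0.0502
finger_force: 0.0
world d [ 0.1376  0.1773 -0.0003] tool d [0.2035 0.0946 0.0003]
tool rotvec deg [-1.000e-02 -0.000e+00 -3.465e+01] then tool d [0.1136 0.1936 0.0003]
t 1.5333 F [-0.07 -0.41 -1.38] M [-0.036  0.006  0.001] q [ 0.9   0.21 -0.3   2.09  0.08  0.85  0.33] w 0.05024683827832174 [ 0.2994 -0.2998  0.2503] [-3.1415 -0.      1.3462]
```

```bash
python3 -m crank '.05 0 0 0 0 0 -6.93; .05 0 0 0 0 0 -6.93; .05 0 0 0 0 0 -6.93; .05 0 0 0 0 0 -6.93; .05 0 0 0 0 0 -6.93; .05 .0142 .0242 0 0 0 0;.05 .0142 .0242 0 0 0 0;.05 .0142 .0242 0 0 0 0'
python3 -m crank '.05 .0142 .0242 0 0 0 0;.05 .0142 .0242 0 0 0 0;.05 .0142 .0242 0 0 0 0;.05 .0142 .0242 0 0 0 0;.05 .0142 .0242 0 0 0 0;.05 0 0 .03 0 0 0;.05 0 0 .03 0 0 0;.05 0 0 .03 0 0 0'
python3 - <<'E'
from h import *
go([.437,-.1225,.073],1.951)
f=snap("side"); g=snap("top")
c=lambda f,x0,y0,x1,y1,s: cv2.resize(f["pixels"][y0:y1,x0:x1],None,fx=s,fy=s,interpolation=cv2.INTER_CUBIC)
cv2.imwrite("pics/c3.png",cv2.hconcat([c(f,220,220,300,300,5),c(g,280,200,360,280,5)])[:,:,::-1])
E
```

```text
clock: 2.2
position: [0.3518, -0.233, 0.2504]
tool_rot: [3.142, 0.0, 1.944]
force: [0.4, -1.3, 0.8]
grip_width: 0.0501
finger_force: 0.0
clock: 2.87
position: [0.4384, -0.1229, 0.1594]
tool_rot: [3.141, 0.0, 1.946]
force: [1.2, -1.0, -0.8]
grip_width: 0.0497
finger_force: 0.0
world d [-0.0014  0.0004 -0.0864] tool d [ 0.001  -0.0013  0.0864]
tool rotvec deg [ 0.06  0.03 -0.3 ] then tool d [ 0.0009 -0.0012  0.0864]
t 2.8667 F [ 1.23 -0.98 -0.83] M [-0.06  -0.09  -0.022] q [ 0.51  0.43 -0.47  2.1   0.3   0.68  0.22] w 0.0497457059588094 [ 0.4384 -0.1229  0.1594] [3.1406e+00 5.0000e-04 1.9458e+00]
```

View pics/c3.png

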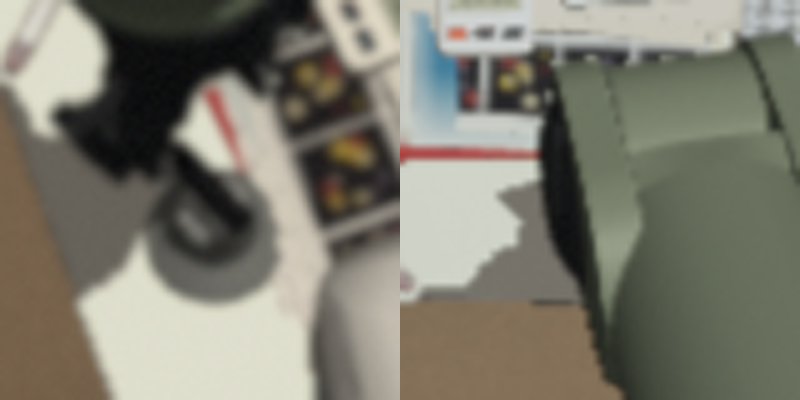

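The side crop shows the open fingers above the grip (around (200,190)) and aligned with it. The arm hides the key in the top view.

```bash
python3 -m crank '.05 .0005 -.0006 .02 0 0 -.15; .05 .0005 -.0006 .02 0 0 -.15;.05 0 0 .02 0 0 0;.05 0 0 .015 0 0 0;.05 0 0 .012 0 0 0;.05 0 0 0 0 0 0;.03 0 0 0 0 0 0;.03 0 0 0 0 0 0'
python3 -m crank '.0 0 0 0 0 0 0;.0 0 0 0 0 0 0;.0 0 0 0 0 0 0;.0 0 0 0 0 0 0;.0 0 0 0 0 0 0;.0 0 0 0 0 0 0;.0 0 0 0 0 0 0;.0 0 0 0 0 0 0' 35
python3 -c "
from h import *; go([.437,-.1225,.073],1.951)"
```

```text
clock: 3.63
position: [0.4375, -0.1231, 0.0747]
tool_rot: [3.14, 0.001, 1.95]
force: [0.1, -0.9, 0.6]
grip_width: 0.0298
finger_force: 0.0
clock: 4.3
position: [0.4373, -0.1231, 0.0744]
tool_rot: [3.14, 0.001, 1.95]
force: [-2.1, -0.4, 12.9]
grip_width: 0.0112
finger_force: 39.0
world d [-0.0003  0.0006 -0.0014] tool d [ 0.0007 -0.      0.0014]
tool rotvec deg [ 0.06  0.07 -0.06] then tool d [ 0.0007 -0.      0.0014]
t 4.3 F [-2.08 -0.43 12.85] M [-0.086  0.453  0.105] q [ 0.42  0.58 -0.36  2.16  0.44  0.48  0.1 ] w 0.011194788654372824 [ 0.4373 -0.1231  0.0744] [3.1405e+00 1.2000e-03 1.9499e+00]
```

```bash
python3 -m crank '.0 0 0 0 0 0 0;.0 0 0 -.01 0 0 0;.0 0 0 -.02 0 0 0;.0 0 0 -.03 0 0 0;.0 0 0 -.03 0 0 0;.0 0 0 -.03 0 0 0;.0 0 0 -.03 0 0 0;.0 0 0 -.005 0 0 0' 60
python3 -c "
from h import *; go([.4133,.143,.23],1.5708+.026)"
```

```text
clock: 4.97
position: [0.4381, -0.1229, 0.2333]
tool_rot: [3.137, 0.004, 1.95]
force: [1.2, 0.1, -0.2]
grip_width: 0.0106
finger_force: 58.9
world d [-0.0248  0.2659 -0.0033] tool d [0.2562 0.0754 0.0027]
tool rotvec deg [ 0.3   0.16 20.25] then tool d [ 0.2665 -0.0179  0.0033]
t 4.9667 F [ 1.2   0.13 -0.24] M [ 0.013 -0.066  0.005] q [ 0.58  0.31 -0.53  2.03  0.21  0.85  0.31] w 0.010626481335463388 [ 0.4381 -0.1229  0.2333] [3.1369 0.0037 1.9502]
```

```bash
python3 -m crank '.0 .032 .0094 0 0 0 0;.0 .032 .0094 0 0 0 0;.0 .032 .0094 0 0 0 0;.0 .032 .0094 0 0 0 0;.0 .032 .0094 0 0 0 0;.0 .032 .0094 0 0 0 0;.0 .032 .0094 0 0 0 0;.0 .032 .0094 0 0 0 0'
python3 -m crank '.0 0 0 0 0 0 3.5;.0 0 0 0 0 0 3.5;.0 0 0 0 0 0 3.5;.0 0 0 0 0 0 3.5;.0 0 0 .01 0 0 0;.0 0 0 .01 0 0 0;.0 0 0 0 0 0 0;.0 0 0 0 0 0 0'
python3 - <<'E'
from h import *
go([.4133,.143,.21],1.5708+.026)
f=snap("side"); g=snap("top")
c=lambda f,x0,y0,x1,y1,s: cv2.resize(f["pixels"][y0:y1,x0:x1],None,fx=s,fy=s,interpolation=cv2.INTER_CUBIC)
cv2.imwrite("pics/c4.png",cv2.hconcat([c(f,185,115,245,175,6.5),c(g,210,215,270,275,6.5)])[:,:,::-1])
p=telemetry.observe()["position"]
print(proj(f,p),proj(f,p-[0,0,.063]),proj(f,[.4133,.143,.128]))
E
```

```text
clock: 5.63
position: [0.4111, 0.1442, 0.2288]
tool_rot: [3.141, 0.0, 1.95]
force: [1.3, 0.2, -0.6]
grip_width: 0.0108
finger_force: 58.9
clock: 6.3
position: [0.4113, 0.1426, 0.2076]
tool_rot: [-3.14, 0.0, 1.708]
force: [-0.0, -0.4, -0.7]
grip_width: 0.0109
finger_force: 58.8
world d [0.002  0.0004 0.0024] tool d [ 0.0001  0.0021 -0.0025]
tool rotvec deg [-0.1   0.01  6.35] then tool d [ 0.0003  0.0021 -0.0024]
t 6.3 F [-0.04 -0.43 -0.69] M [ 0.01  -0.017  0.039] q [ 0.01  0.33 -0.59  2.1   0.26  0.78 -0.59] w 0.010861278932897506 [0.4113 0.1426 0.2076] [-3.1398e+00  1.0000e-04  1.7076e+00]
(np.float64(208.9601180446026), np.float64(142.88739184798865)) (np.float64(212.9049921839151), np.float64(157.5020753180499)) (np.float64(214.50678306783507), np.float64(161.0043094943344))
```

View pics/c4.png

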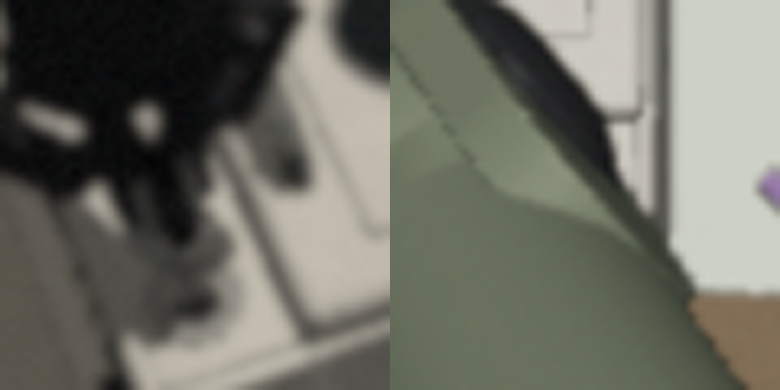

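The side crop shows the key just above the ring: grip near (165,205), and its shadow on the ring at about (200,300). I'll correct about 2 mm in x and go down by feel.

```bash
python3 -m crank '.0 .0 .0012 .002 0 0 0;.0 .0 .0012 .002 0 0 0;.0 .0 0 .003 0 0 0;.0 .0 0 .003 0 0 0;.0 .0 0 .003 0 0 0;.0 .0 0 .002 0 0 0;.0 .0 0 .002 0 0 0;.0 .0 0 0 0 0 0' 40
python3 -c "
from h import *; go([.4136,.142,.1734],1.5708+.026)"
```

```text
clock: 7.07
position: [0.414, 0.1431, 0.1909]
tool_rot: [-3.141, 0.0, 1.706]
force: [-0.8, -0.7, 0.6]
grip_width: 0.0107
finger_force: 58.8
world d [-0.0004 -0.0011 -0.0175] tool d [-0.001  -0.0005  0.0175]
tool rotvec deg [-0.03  0.    6.25] then tool d [-0.0011 -0.0004  0.0175]
t 7.0667 F [-0.83 -0.68  0.56] M [ 0.033 -0.018  0.035] q [-0.    0.36 -0.57  2.11  0.28  0.75 -0.62] w 0.010715448483978136 [0.414  0.1431 0.1909] [-3.141   0.      1.7059]
```

```bash
python3 -m crank '.0 -.001 0 .001 0 0 0;.0 0 0 .001 0 0 0;.0 0 0 .001 0 0 0;.0 0 0 .001 0 0 0;.0 0 0 0 0 0 0;.0 0 0 0 0 0 0;.0 0 0 0 0 0 0;.0 0 0 0 0 0 0' 40
python3 -c "
from h import *; go([.4136,.142,.1734],1.5708+.026)"
python3 -m crank '.0 0 0 .001 0 0 0;.0 0 0 .001 0 0 0;.0 0 0 .001 0 0 0;.0 0 0 0 0 0 0;.0 0 0 0 0 0 0;.0 0 0 0 0 0 0;.0 0 0 0 0 0 0;.0 0 0 0 0 0 0' 40
python3 -c "
from h import *; go([.4136,.142,.1734],1.5708+.026)"
```

```text
clock: 7.73
position: [0.4143, 0.1421, 0.1873]
tool_rot: [3.142, -0.0, 1.706]
force: [-0.6, -0.2, 0.2]
grip_width: 0.0109
finger_force: 58.8
world d [-0.0007 -0.0001 -0.0139] tool d [-0.     -0.0007  0.0139]
tool rotvec deg [ 0.   -0.    6.24] then tool d [-0.0001 -0.0007  0.0139]
t 7.7333 F [-0.56 -0.15  0.16] M [ 0.025 -0.048  0.028] q [-0.    0.37 -0.57  2.11  0.29  0.74 -0.62] w 0.010907212480902102 [0.4143 0.1421 0.1873] [ 3.1416 -0.      1.7058]
clock: 8.4
position: [0.4143, 0.1422, 0.1843]
tool_rot: [3.141, -0.0, 1.706]
force: [0.1, 0.3, -0.3]
grip_width: 0.0107
finger_force: 58.8
world d [-0.0007 -0.0002 -0.0109] tool d [-0.0001 -0.0007  0.0109]
tool rotvec deg [ 0.01 -0.    6.24] then tool d [-0.0002 -0.0007  0.0109]
t 8.4 F [ 0.11  0.3  -0.31] M [ 0.009 -0.004 -0.02 ] q [-0.01  0.37 -0.56  2.12  0.3   0.73 -0.63] w 0.010731354218470218 [0.4143 0.1422 0.1843] [ 3.1415e+00 -1.0000e-04  1.7058e+00]
```

```bash
python3 -m crank '.0 0 0 .001 0 0 0;.0 0 0 .001 0 0 0;.0 0 0 .001 0 0 0;.0 0 0 .001 0 0 0;.0 0 0 .001 0 0 0;.0 0 0 0 0 0 0;.0 0 0 0 0 0 0;.0 0 0 0 0 0 0' 40
python3 -m crank '.0 0 0 .001 0 0 0;.0 0 0 .001 0 0 0;.0 0 0 .001 0 0 0;.0 0 0 0 0 0 0;.0 0 0 0 0 0 0;.0 0 0 0 0 0 0;.0 0 0 0 0 0 0;.0 0 0 0 0 0 0' 40
python3 -c "
from h import *; go([.4136,.142,.1734],1.5708+.026)"
```

```text
clock: 9.07
position: [0.4143, 0.1422, 0.1793]
tool_rot: [3.142, -0.0, 1.706]
force: [-0.7, 0.2, -1.0]
grip_width: 0.0109
finger_force: 58.8
clock: 9.73
position: [0.4143, 0.1421, 0.1763]
tool_rot: [3.142, -0.0, 1.706]
force: [0.5, -0.4, -1.5]
grip_width: 0.0108
finger_force: 58.8
world d [-0.0007 -0.0001 -0.0029] tool d [-0.     -0.0007  0.0029]
tool rotvec deg [ 0.   -0.    6.24] then tool d [-0.0001 -0.0007  0.0029]
t 9.7333 F [ 0.53 -0.45 -1.54] M [-0.022 -0.012 -0.046] q [-0.01  0.38 -0.56  2.12  0.31  0.71 -0.64] w 0.010814655388745714 [0.4143 0.1421 0.1763] [ 3.1416 -0.      1.7058]
```

```bash
python3 -m crank '.0 0 0 .001 0 0 0;.0 0 0 .001 0 0 0;.0 0 0 .0005 0 0 0;.0 0 0 0 0 0 0;.0 0 0 0 0 0 0;.0 0 0 0 0 0 0;.0 0 0 0 0 0 0;.0 0 0 0 0 0 0' 40
python3 -m crank '.0 0 0 .0005 0 0 0;.0 0 0 .0005 0 0 0;.0 0 0 0 0 0 0;.0 0 0 0 0 0 0;.0 0 0 0 0 0 0;.0 0 0 0 0 0 0;.0 0 0 0 0 0 0;.0 0 0 0 0 0 0' 40
python3 -c "
from h import *; go([.4136,.142,.1734],1.5708+.026)"
```

```text
clock: 10.4
position: [0.4143, 0.1421, 0.1738]
tool_rot: [3.142, -0.0, 1.706]
force: [0.2, -0.1, -0.1]
grip_width: 0.0109
finger_force: 59.0
clock: 11.07
position: [0.4145, 0.1422, 0.1732]
tool_rot: [3.141, 0.0, 1.706]
force: [-2.1, -1.3, 11.1]
grip_width: 0.0108
finger_force: 60.9
world d [-0.0009 -0.0002  0.0002] tool d [-0.0001 -0.0009 -0.0002]
tool rotvec deg [0.03 0.01 6.24] then tool d [-0.0002 -0.0009 -0.0002]
t 11.0667 F [-2.14 -1.34 11.05] M [-0.335  0.676 -0.014] q [-0.02  0.39 -0.55  2.13  0.31  0.7  -0.65] w 0.01078762565061837 [0.4145 0.1422 0.1732] [3.1410e+00 1.0000e-04 1.7058e+00]
```

```bash
python3 -m crank '.0 0 0 -.0001 0 0 1.5;.0 0 0 0 0 0 1.5;.0 0 0 0 0 0 1.5;.0 0 0 0 0 0 1.5;.0 0 0 0 0 0 1.5;.0 0 0 0 0 0 1.5;.0 0 0 0 0 0 1.5;.0 0 0 0 0 0 1.5' 40
python3 -c "
from h import *; go([.4136,.142,.1734],1.5708+.026)"
python3 -m crank '.0 0 0 0 0 0 1.5;.0 0 0 0 0 0 1.5;.0 0 0 0 0 0 1.5;.0 0 0 0 0 0 1.5;.0 0 0 0 0 0 1.5;.0 0 0 0 0 0 1.5;.0 0 0 0 0 0 1.5;.0 0 0 0 0 0 1.5' 40
python3 -c "
from h import *; go([.4136,.142,.1734],1.5708+.026)"
```

```text
clock: 11.73
position: [0.4142, 0.1423, 0.1732]
tool_rot: [3.141, -0.0, 1.495]
force: [-3.4, -0.3, 9.6]
grip_width: 0.0108
finger_force: 60.3
world d [-0.0006 -0.0003  0.0002] tool d [-0.0003 -0.0006 -0.0002]
tool rotvec deg [ 0.01 -0.   -5.82] then tool d [-0.0003 -0.0006 -0.0002]
t 11.7333 F [-3.42 -0.35  9.61] M [-0.014  0.926  0.031] q [-0.06  0.38 -0.5   2.13  0.28  0.7  -0.83] w 0.010805787512347769 [0.4142 0.1423 0.1732] [ 3.1415 -0.      1.4952]
clock: 12.4
position: [0.4139, 0.1422, 0.173]
tool_rot: [-3.141, 0.0, 1.286]
force: [-5.1, -0.0, 7.6]
grip_width: 0.011
finger_force: 60.0
world d [-0.0003 -0.0002  0.0004] tool d [-0.0003 -0.0002 -0.0004]
tool rotvec deg [-3.000e-02  1.000e-02 -1.782e+01] then tool d [-0.0002 -0.0003 -0.0004]
t 12.4 F [-5.1  -0.02  7.58] M [0.054 1.186 0.057] q [-0.1   0.38 -0.45  2.13  0.25  0.69 -1.01] w 0.010957777183928923 [0.4139 0.1422 0.173 ] [-3.1412e+00  3.0000e-04  1.2859e+00]
```

```bash
python3 -m crank '.0 0 -.0003 0.0001 0 0 1.5;.0 0 0 0 0 0 1.5;.0 0 0 0 0 0 1.5;.0 0 0 0 0 0 1.5;.0 0 0 0 0 0 1.5;.0 0 0 0 0 0 1.5;.0 0 0 0 0 0 1.5;.0 0 0 0 0 0 1.5' 40
python3 -c "
from h import *; go([.4136,.142,.1734],1.5708+.026)"
```

```text
clock: 13.07
position: [0.4135, 0.1422, 0.1726]
tool_rot: [-3.141, 0.001, 1.075]
force: [-5.7, 1.6, -0.2]
grip_width: 0.0108
finger_force: 58.9
world d [ 0.0001 -0.0002  0.0008] tool d [-0.0001  0.0002 -0.0008]
tool rotvec deg [-5.000e-02  2.000e-02 -2.987e+01] then tool d [-0.0002  0.0001 -0.0008]
t 13.0667 F [-5.66  1.63 -0.16] M [0.346 1.396 0.014] q [-0.14  0.37 -0.4   2.13  0.23  0.68 -1.19] w 0.010836716076278955 [0.4135 0.1422 0.1726] [-3.1408e+00  6.0000e-04  1.0754e+00]
```

```bash
python3 -m crank '.0 0 0 0 0 0 1.5;.0 0 0 0 0 0 1.5;.0 0 0 0 0 0 1.5;.0 0 0 0 0 0 1.5;.0 0 0 0 0 0 1.5;.0 0 0 0 0 0 1.5;.0 0 0 0 0 0 0;.0 0 0 0 0 0 0' 40
python3 -c "
from h import *; go([.4136,.142,.1734],1.5708+.026)"
```

```text
clock: 13.73
position: [0.4133, 0.1424, 0.1725]
tool_rot: [-3.141, 0.001, 0.92]
force: [-6.6, 3.3, 0.0]
grip_width: 0.0107
finger_force: 59.0
world d [ 0.0003 -0.0004  0.0009] tool d [-0.0001  0.0005 -0.0009]
tool rotvec deg [-7.000e-02  3.000e-02 -3.879e+01] then tool d [-0.0004  0.0003 -0.0009]
t 13.7333 F [-6.62  3.25  0.04] M [0.718 1.778 0.058] q [-0.17  0.37 -0.36  2.13  0.2   0.67 -1.32] w 0.010732801278268284 [0.4133 0.1424 0.1725] [-3.1406e+00  9.0000e-04  9.1970e-01]
```

Fz vanished at yaw ≈1.08, so the bit has dropped. I'll relieve the side load and lower it.

```bash
python3 -m crank '.0 0 -.0003 0.0005 0 0 0;.0 0 -.0003 .0005 0 0 0;.0 0 0 .0005 0 0 0;.0 0 0 .0005 0 0 0;.0 0 0 0 0 0 0;.0 0 0 0 0 0 0;.0 0 0 0 0 0 0;.0 0 0 0 0 0 0' 40
python3 -c "
from h import *; go([.4136,.142,.1734],1.5708+.026)"
```

```text
clock: 14.4
position: [0.413, 0.1426, 0.1707]
tool_rot: [-3.141, 0.001, 0.92]
force: [-6.8, 1.9, 1.3]
grip_width: 0.0109
finger_force: 59.3
world d [ 0.0006 -0.0006  0.0027] tool d [-0.0001  0.0008 -0.0027]
tool rotvec deg [-5.00e-02  3.00e-02 -3.88e+01] then tool d [-0.0006  0.0006 -0.0027]
t 14.4 F [-6.84  1.88  1.28] M [0.327 1.594 0.05 ] q [-0.17  0.37 -0.36  2.14  0.21  0.67 -1.33] w 0.010865059273948728 [0.413  0.1426 0.1707] [-3.1409e+00  8.0000e-04  9.1960e-01]
```

```bash
python3 -m crank '.0 -.0002 -.0003 0.0007 0 0 0;.0 -.0002 -.0003 .0007 0 0 0;.0 0 0 .0007 0 0 0;.0 0 0 .0007 0 0 0;.0 0 0 0.0007 0 0 0;.0 0 0 0.0005 0 0 0;.0 0 0 0 0 0 0;.0 0 0 0 0 0 0' 40
python3 -c "
from h import *; go([.4136,.142,.1734],1.5708+.026)"
```

```text
clock: 15.07
position: [0.4125, 0.1426, 0.1667]
tool_rot: [-3.141, 0.001, 0.92]
force: [-4.5, 1.1, 1.9]
grip_width: 0.0107
finger_force: 59.4
world d [ 0.0011 -0.0006  0.0067] tool d [ 0.0002  0.0012 -0.0067]
tool rotvec deg [-3.000e-02  3.000e-02 -3.877e+01] then tool d [-0.0006  0.0011 -0.0067]
t 15.0667 F [-4.46  1.06  1.88] M [0.203 1.358 0.063] q [-0.18  0.37 -0.36  2.14  0.21  0.66 -1.33] w 0.010660483271661672 [0.4125 0.1426 0.1667] [-3.1412e+00  6.0000e-04  9.2010e-01]
```

```bash
python3 -m crank '.0 -.0001 -.0003 0.0007 0 0 0;.0 -.0001 -.0002 .0007 0 0 0;.0 0 0 .0007 0 0 0;.0 0 0 .0007 0 0 0;.0 0 0 0.0007 0 0 0;.0 0 0 0.0002 0 0 0;.0 0 0 0 0 0 0;.0 0 0 0 0 0 0' 40
python3 -m crank '.0 0 0 .0003 0 0 0;.0 0 0 .0003 0 0 0;.0 0 0 0 0 0 0;.0 0 0 0 0 0 0;.0 0 0 0 0 0 0;.0 0 0 0 0 0 0;.0 0 0 0 0 0 0;.0 0 0 0 0 0 0' 40
python3 -c "
from h import *; go([.4136,.142,.1734],1.5708+.026)"
```

```text
clock: 15.73
position: [0.4123, 0.1426, 0.1631]
tool_rot: [3.141, 0.0, 0.92]
force: [-4.6, -1.0, 5.9]
grip_width: 0.0107
finger_force: 59.9
clock: 16.4
position: [0.4123, 0.1426, 0.1628]
tool_rot: [3.141, 0.0, 0.92]
force: [-6.8, -1.5, 12.8]
grip_width: 0.0105
finger_force: 61.1
world d [ 0.0013 -0.0006  0.0106] tool d [ 0.0003  0.0014 -0.0106]
tool rotvec deg [ 2.000e-02  2.000e-02 -3.878e+01] then tool d [-0.0006  0.0013 -0.0106]
t 16.4 F [-6.77 -1.54 12.77] M [-0.407  1.63   0.102] q [-0.18  0.38 -0.36  2.15  0.22  0.65 -1.34] w 0.010522160612067255 [0.4123 0.1426 0.1628] [3.1412e+00 2.0000e-04 9.2000e-01]
```

```bash
python3 -m crank '.0 -.0002 -.0003 -.0002 0 0 3;.0 0 0 0 0 0 3;.0 0 0 0 0 0 3;.0 0 0 0 0 0 3;.0 0 0 0 0 0 3;.0 0 0 0 0 0 3;.0 0 0 0 0 0 3;.0 0 0 0 0 0 3' 40
python3 -c "
from h import *; go([.4136,.142,.1734],0.0)"
```

```text
clock: 17.07
position: [0.4119, 0.1429, 0.1628]
tool_rot: [-3.142, -0.0, 0.499]
force: [-5.5, 1.7, 7.2]
grip_width: 0.0107
finger_force: 60.0
world d [ 0.0017 -0.0009  0.0106] tool d [ 0.001   0.0016 -0.0106]
tool rotvec deg [-0.000e+00 -1.000e-02  2.858e+01] then tool d [ 0.0017  0.0009 -0.0106]
t 17.0667 F [-5.52  1.74  7.18] M [0.325 1.464 0.156] q [-0.27  0.37 -0.25  2.15  0.15  0.63 -1.7 ] w 0.010675771791799073 [0.4119 0.1429 0.1628] [-3.1416e+00 -2.0000e-04  4.9890e-01]
```

```bash
python3 -m crank '.0 -.0003 0 0 0 0 3.5;.0 0 0 0 0 0 3.5;.0 0 0 0 0 0 3.5;.0 0 0 0 0 0 3.5;.0 0 0 0 0 0 3.5;.0 0 0 0 0 0 3.5;.0 0 0 0 0 0 3.5;.0 0 0 0 0 0 3.5' 40
python3 - <<'E'
from h import *
go([.4136,.142,.1734],0.0)
f=snap("side","s5.png",crop=(150,80,310,200),scale=5)
P=cloud(f); b=(P[...,0]>0.44)&(P[...,0]<0.62)&(P[...,1]>0.1)&(P[...,1]<0.34)&(P[...,2]>.14)&(P[...,2]<.24)
Q=P[b]; 
for x in np.arange(.44,.6,.02):
    q=Q[abs(Q[:,0]-x)<.01]; print(round(x,2),len(q),np.median(q[:,2]) if len(q) else 0)
E
```

```text
clock: 17.73
position: [0.4117, 0.1431, 0.1628]
tool_rot: [-3.141, -0.0, 0.01]
force: [-4.8, 5.6, 4.7]
grip_width: 0.0108
finger_force: 59.6
world d [ 0.0019 -0.0011  0.0106] tool d [ 0.0018  0.0011 -0.0106]
tool rotvec deg [-0.03 -0.02  0.57] then tool d [ 0.0019  0.0011 -0.0106]
t 17.7333 F [-4.79  5.61  4.69] M [1.175 1.166 0.057] q [-0.37  0.37 -0.13  2.16  0.08  0.62 -2.11] w 0.010778189271541793 [0.4117 0.1431 0.1628] [-3.141e+00 -4.000e-04  9.900e-03]
0.44 79 0.15313010360367538
0.46 404 0.15773672173268316
0.48 441 0.1578604191042446
0.5 564 0.15815759726300105
0.52 553 0.1570627104449594
0.54 555 0.15563084915130102
0.56 540 0.15405409198874093
0.58 522 0.15219748272915257
```

View pics/s5.png

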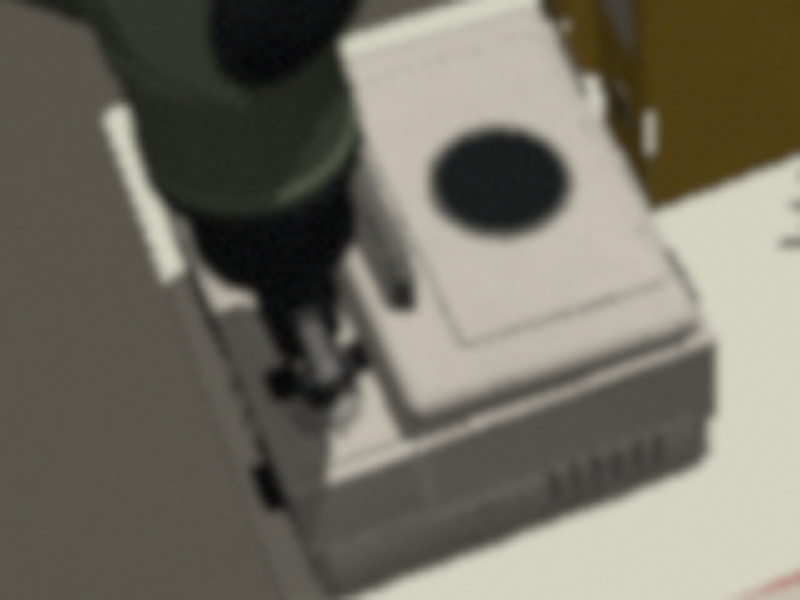

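The side crop shows the lid slightly lifted: its front edge stands off the body at (430,420), and the key is upright in the release at (325,370). I'll turn a little further, pause, and measure again.

```bash
python3 -m crank '.0 0 0 0 0 0 2;.0 0 0 0 0 0 2;.0 0 0 0 0 0 0;.0 0 0 0 0 0 0;.0 0 0 0 0 0 0;.0 0 0 0 0 0 0;.0 0 0 0 0 0 0;.0 0 0 0 0 0 0' 40
cat >> h.py <<'E'
def lid():
    P=cloud(snap("side")); b=(P[...,0]>0.44)&(P[...,0]<0.66)&(P[...,1]>0.12)&(P[...,1]<0.17)&(P[...,2]>.145)&(P[...,2]<.3)
    Q=P[b]; q=Q[(Q[:,0]>.48)&(Q[:,0]<.58)]; a=np.polyfit(q[:,0],q[:,2],1); print("lid angle~",-np.arctan(a[0]),a)
E
python3 -c "
from h import *; go([.4136,.142,.1734],0.0);lid()"
```

```text
clock: 18.45
position: [0.4118, 0.1434, 0.1628]
tool_rot: [-3.141, -0.001, -0.057]
force: [-5.8, 5.8, 4.0]
grip_width: 0.011
finger_force: 59.6
world d [ 0.0018 -0.0014  0.0106] tool d [ 0.0019  0.0012 -0.0106]
tool rotvec deg [-0.05 -0.03 -3.24] then tool d [ 0.0018  0.0014 -0.0106]
t 18.45 F [-5.78  5.81  3.99] M [1.337 1.307 0.018] q [-0.38  0.37 -0.11  2.16  0.07  0.62 -2.17] w 0.010952738825179602 [0.4118 0.1434 0.1628] [-3.1407e+00 -5.0000e-04 -5.6600e-02]
lid angle~ 0.17386119919399043 [-0.17563445  0.25698795]
```

The lid is ajar at about 0.17 rad. Now I'll release the key and rise straight up.

```bash
python3 -m crank '.03 0 0 0 0 0 0;.04 0 0 0 0 0 0;.05 0 0 0 0 0 0;.05 0 0 0 0 0 0;.05 0 0 0 0 0 0;.05 0 0 -.01 0 0 0;.05 0 0 -.02 0 0 0;.05 0 0 -.03 0 0 0' 30
python3 -m crank '.05 0 0 -.03 0 0 -7;.05 0 0 -.03 0 0 -7;.05 0 0 -.02 0 0 -7;.05 0 0 0 0 0 -7;.05 0 0 0 0 0 -7;.05 0 0 0 0 0 -7;.05 0 0 0 0 0 -7;.05 0 0 0 0 0 -7'
python3 - <<'E'
from h import *
go([.465,.214,.30],1.597)
lid()
f=grab_frame("side")
P=cloud(f); b=(P[...,0]>0.44)&(P[...,0]<0.51)&(P[...,1]>0.12)&(P[...,1]<0.3)&(P[...,2]>.198)&(P[...,2]<.235)
Q=P[b]; print(len(Q),Q.mean(0),Q.min(0),Q.max(0),np.percentile(Q,[5,50,95],axis=0))
b=(abs(P[...,0]-.412)<.03)&(abs(P[...,1]-.143)<.035)&(P[...,2]>.155)&(P[...,2]<.18); Q=P[b]; print("key",len(Q),Q.mean(0),Q.max(0))
cv2.imwrite("pics/s6.png",cv2.resize(f["pixels"][80:200,150:310],None,fx=5,fy=5)[:,:,::-1])
E
```

```text
clock: 19.17
position: [0.4107, 0.1422, 0.222]
tool_rot: [3.14, 0.003, -0.057]
force: [-0.4, 0.3, 0.8]
grip_width: 0.0503
finger_force: 0.0
clock: 19.83
position: [0.4117, 0.1425, 0.3027]
tool_rot: [3.141, -0.0, 0.926]
force: [-0.5, -0.1, -0.7]
grip_width: 0.0501
finger_force: 0.0
world d [ 0.0533  0.0715 -0.0027] tool d [ 0.0892 -0.0003  0.0028]
tool rotvec deg [ 1.000e-02 -0.000e+00 -3.843e+01] then tool d [0.07   0.0552 0.0027]
t 19.8333 F [-0.45 -0.12 -0.69] M [-0.015  0.011  0.009] q [-0.25  0.16 -0.25  1.99  0.05  0.99 -1.17] w 0.05005912391395488 [0.4117 0.1425 0.3027] [ 3.1414e+00 -1.0000e-04  9.2630e-01]
lid angle~ 0.1716389532889879 [-0.17334455  0.25576867]
95 [0.4746131  0.18750677 0.20664362] [0.4657941  0.16283596 0.19828583] [0.4814375  0.26793123 0.21188897] [[0.46944423 0.1644184  0.19960954]
 [0.4748223  0.18652896 0.20737068]
 [0.47996885 0.21220242 0.21083699]]
key 129 [0.41187956 0.14164878 0.16423718] [0.43787381 0.15049629 0.17097221]
```

View pics/s6.png

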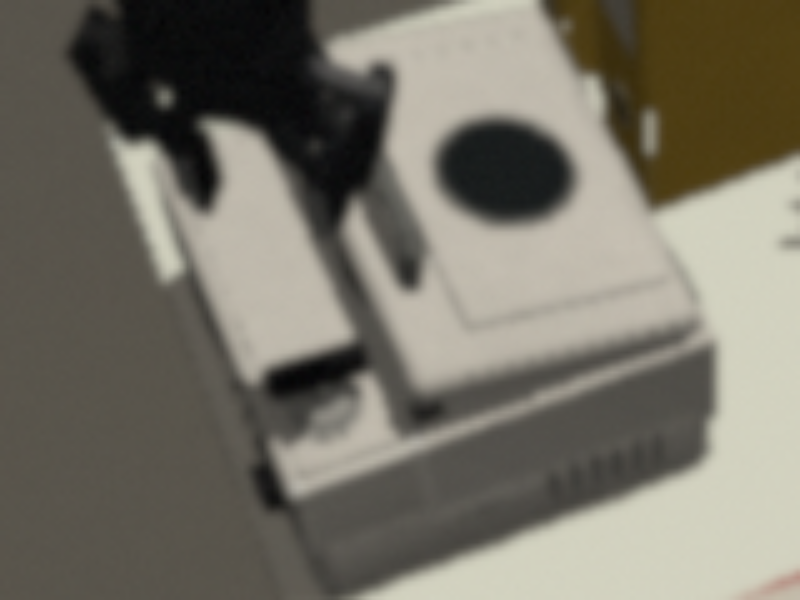

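The key stands upright, with its grip at (315,370) over the ring and clear of the lid. The handle runs from about (370,190) to (410,280), ajar. Next is the handle.

```bash
python3 -m crank '.05 .0223 0 0 0 0 0;.05 .0223 0 0 0 0 0;.05 .0223 0 0 0 0 0;.05 .0223 0 0 0 0 -7;.05 0 0 0 0 0 -7;.05 0 0 0 0 0 -7;.05 0 0 0 0 0 -7;.05 0 0 0 0 0 -7'
python3 -m crank '.05 0 0 0 0 0 -3.4;.05 0 .005 .01 0 0 0;.05 0 .005 .015 0 0 0;.05 0 0 .02 0 0 0;.05 0 0 .01 0 0 0;.05 0 0 0 0 0 0;.05 0 0 0 0 0 0;.05 0 0 0 0 0 0'
python3 - <<'E'
from h import *
go([.4755,.214,.21],1.597)
f=grab_frame("side")
cv2.imwrite("pics/s7.png",cv2.resize(f["pixels"][80:200,150:310],None,fx=5,fy=5)[:,:,::-1])
E
```

```text
clock: 20.6
position: [0.4657, 0.2137, 0.3025]
tool_rot: [-3.141, 0.0, 1.532]
force: [0.1, -0.6, -0.1]
grip_width: 0.0499
finger_force: 0.0
clock: 21.27
position: [0.4759, 0.2141, 0.2484]
tool_rot: [3.141, -0.0, 1.589]
force: [0.4, -0.1, -0.8]
grip_width: 0.05
finger_force: 0.0
world d [-0.0004 -0.0001 -0.0384] tool d [-0.0001 -0.0005  0.0384]
tool rotvec deg [ 0.04 -0.02 -0.44] then tool d [-0.0001 -0.0004  0.0384]
t 21.2667 F [ 0.44 -0.11 -0.76] M [ 0.033 -0.049  0.043] q [-0.25  0.38 -0.37  1.86  0.17  0.93 -0.68] w 0.050039950410391984 [0.4759 0.2141 0.2484] [ 3.1409e+00 -3.0000e-04  1.5892e+00]
```

View pics/s7.png

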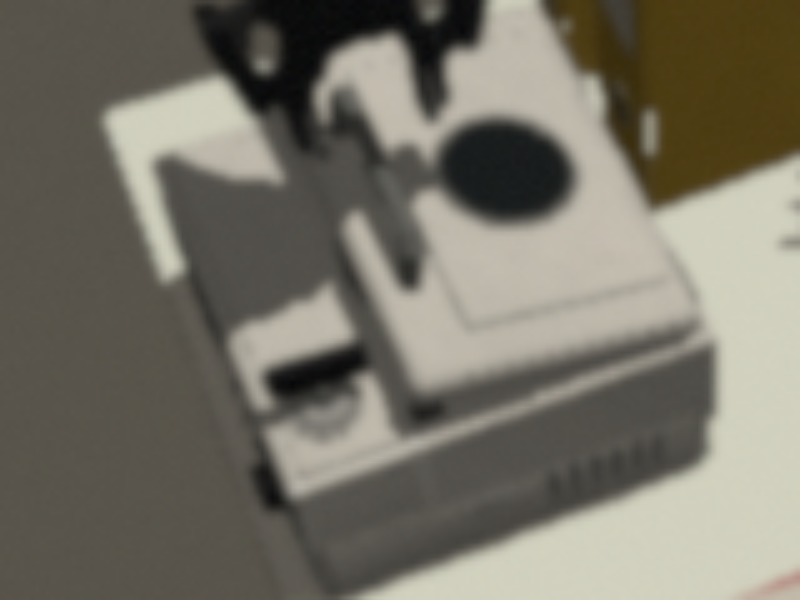

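The open fingers straddle the bar: tips at about (310,140) and (430,105), bar between them. I'll go down and grip it.

```bash
python3 -m crank '.05 0 0 .01 0 0 0;.05 0 0 .015 0 0 0;.05 0 0 .0125 0 0 0;.02 0 0 0 0 0 0;0 0 0 0 0 0 0;0 0 0 0 0 0 0;0 0 0 0 0 0 0;0 0 0 0 0 0 0' 25
python3 -c "
from h import *; go([.545,.214,.29],1.597)"
```

```text
clock: 21.98
position: [0.4754, 0.214, 0.2109]
tool_rot: [-3.142, -0.0, 1.591]
force: [-5.8, -0.2, 3.9]
grip_width: 0.0106
finger_force: 24.7
world d [0.0696 0.     0.0791] tool d [-0.0014  0.0696 -0.0792]
tool rotvec deg [-0.   -0.01 -0.36] then tool d [-0.0018  0.0696 -0.0791]
t 21.9833 F [-5.77 -0.18  3.89] M [-0.017  1.243  0.091] q [-0.26  0.43 -0.36  1.9   0.19  0.85 -0.7 ] w 0.010627001314752218 [0.4754 0.214  0.2109] [-3.1416e+00 -2.0000e-04  1.5907e+00]
```

```bash
python3 -m crank '0 0 .0038 -.0079 0 0 0;0 0 .0044 -.0076 0 0 0;0 0 .0047 -.0074 0 0 0;0 0 .0052 -.007 0 0 0;0 0 .0056 -.0067 0 0 0;0 0 .006 -.0064 0 0 0;0 0 .0064 -.006 0 0 0;0 0 .0067 -.0056 0 0 0' 25
python3 -c "
from h import *; go([.545,.214,.29],1.597)"
```

```text
clock: 22.65
position: [0.5203, 0.2141, 0.2646]
tool_rot: [3.139, -0.0, 1.59]
force: [15.0, 2.8, -30.4]
grip_width: 0.0108
finger_force: 24.3
world d [ 0.0247 -0.0001  0.0254] tool d [-0.0006  0.0247 -0.0253]
tool rotvec deg [ 0.12 -0.01 -0.42] then tool d [-0.0007  0.0247 -0.0254]
t 22.65 F [ 15.05   2.78 -30.4 ] M [ 0.497 -3.131  0.091] q [-0.23  0.42 -0.36  1.74  0.17  1.01 -0.63] w 0.01075943358810303 [0.5203 0.2141 0.2646] [ 3.1395e+00 -3.0000e-04  1.5897e+00]
```

```bash
python3 -m crank '0 0 .0004 .0005 0 0 0;0 0 .0004 .0005 0 0 0;0 0 0 0 0 0 0;0 0 0 0 0 0 0;0 0 0 0 0 0 0;0 0 0 0 0 0 0;0 0 0 0 0 0 0;0 0 0 0 0 0 0' 25
python3 -c "
from h import *; go([.545,.214,.29],1.597);lid()"
```

```text
clock: 23.32
position: [0.5201, 0.2142, 0.2642]
tool_rot: [3.14, 0.0, 1.59]
force: [8.5, -2.3, -9.0]
grip_width: 0.0104
finger_force: 26.0
world d [ 0.0249 -0.0002  0.0258] tool d [-0.0006  0.0249 -0.0257]
tool rotvec deg [ 0.1   0.01 -0.41] then tool d [-0.0008  0.0248 -0.0258]
t 23.3167 F [ 8.52 -2.26 -8.98] M [-0.354 -1.588  0.08 ] q [-0.23  0.42 -0.36  1.74  0.17  1.01 -0.63] w 0.010417318458000657 [0.5201 0.2142 0.2642] [3.1399e+00 1.0000e-04 1.5899e+00]
lid angle~ 0.5816166632767665 [-0.65748151  0.55673949]
```

```bash
python3 -m crank '0 0 .0036 -.0024 0 0 0;0 0 .0036 -.0024 0 0 0;0 0 .0037 -.0022 0 0 0;0 0 .0038 -.0022 0 0 0;0 0 .0039 -.0019 0 0 0;0 0 .0039 -.0019 0 0 0;0 0 .0040 -.0017 0 0 0;0 0 .0040 -.0017 0 0 0' 25
python3 -c "
from h import *; go([.545,.214,.29],1.597);lid()"
```

```text
clock: 24.03
position: [0.5499, 0.2151, 0.2805]
tool_rot: [-3.141, 0.0, 1.59]
force: [-2.9, -5.2, -6.1]
grip_width: 0.0108
finger_force: 25.7
world d [-0.0049 -0.0011  0.0095] tool d [-0.001  -0.005  -0.0095]
tool rotvec deg [-0.02  0.02 -0.37] then tool d [-0.001  -0.005  -0.0095]
t 24.0333 F [-2.94 -5.18 -6.09] M [-0.949  0.532  0.048] q [-0.23  0.45 -0.35  1.65  0.17  1.07 -0.61] w 0.010848940528411502 [0.5499 0.2151 0.2805] [-3.1412e+00  4.0000e-04  1.5905e+00]
lid angle~ 0.654737034560189 [-0.76770609  0.6459701 ]
```

```bash
python3 -m crank '0 0 .0034 -.0013 0 0 0;0 0 .0034 -.0013 0 0 0;0 0 .0034 -.0012 0 0 0;0 0 .0034 -.0011 0 0 0;0 0 0 0 0 0 0;0 0 0 0 0 0 0;0 0 0 0 0 0 0;0 0 0 0 0 0 0' 25
python3 -m crank '.03 0 0 0 0 0 0;.035 0 0 0 0 0 0;.035 0 0 0 0 0 0;.035 0 0 0 0 0 0;.035 0 0 0 0 0 0;.035 0 0 -.005 0 0 0;.035 0 0 -.01 0 0 0;.035 0 0 -.015 0 0 0' 25
python3 -c "
from h import *; go([.545,.214,.29],1.597)"
```

```text
clock: 24.75
position: [0.5636, 0.2155, 0.2855]
tool_rot: [3.14, -0.0, 1.59]
force: [2.3, -5.1, -3.3]
grip_width: 0.0105
finger_force: 25.6
clock: 25.42
position: [0.563, 0.2155, 0.3154]
tool_rot: [-3.14, 0.0, 1.591]
force: [-0.5, -1.0, 0.4]
grip_width: 0.0352
finger_force: 0.0
world d [-0.018  -0.0015 -0.0254] tool d [-0.0011 -0.018   0.0254]
tool rotvec deg [-0.07  0.02 -0.36] then tool d [-0.001  -0.0181  0.0254]
t 25.4167 F [-0.52 -0.97  0.44] M [ 0.016 -0.037 -0.003] q [-0.22  0.44 -0.35  1.57  0.16  1.16 -0.58] w 0.035176337999936566 [0.563  0.2155 0.3154] [-3.1403e+00  3.0000e-04  1.5907e+00]
```

```bash
python3 -m crank '.035 0 0 -.02 0 0 0;.035 0 0 -.02 0 0 0;.035 0 0 -.01 0 0 0;.035 0 -.02 0 0 0 0;.035 0 -.03 0 0 0 0;.035 0 -.03 0 0 0 0;.035 0 -.03 0 0 0 0;.035 0 0 0 0 0 0'
python3 - <<'E'
from h import *
go([.545,.214,.29])
f=grab_frame("side"); g=grab_frame("top")
c=lambda f,x0,y0,x1,y1,s: cv2.resize(f["pixels"][y0:y1,x0:x1],None,fx=s,fy=s,interpolation=cv2.INTER_CUBIC)
cv2.imwrite("pics/s8.png",cv2.hconcat([c(f,170,70,330,270,2.5),c(g,160,120,320,320,2.5)])[:,:,::-1])
P=cloud(f)
b=(abs(P[...,0]-.412)<.03)&(abs(P[...,1]-.143)<.035)&(P[...,2]>.155)&(P[...,2]<.18); Q=P[b]; print("key",len(Q),Q.mean(0),np.percentile(Q[:,2],95))
b=(P[...,0]>.48)&(P[...,0]<.66)&(P[...,1]>.115)&(P[...,1]<.2)&(P[...,2]>.16)&(P[...,2]<.36); Q=P[b]
print(len(Q)); 
for z in np.arange(.17,.33,.02):
    q=Q[abs(Q[:,2]-z)<.01]; print(round(z,2),len(q),np.median(q[:,0]) if len(q) else 0)
E
```

```text
clock: 26.08
position: [0.4492, 0.2138, 0.366]
tool_rot: [3.141, 0.0, 1.593]
force: [0.2, 0.2, 1.3]
grip_width: 0.0352
finger_force: 0.0
world d [ 0.0958  0.0002 -0.076 ] tool d [-0.0019  0.0958  0.0761]
t 26.0833 F [0.2  0.22 1.25] M [0.018 0.049 0.008] q [-0.23  0.22 -0.4   1.75  0.09  1.18 -0.64] w 0.03522593809774602 [0.4492 0.2138 0.366 ] [3.1414e+00 2.0000e-04 1.5931e+00]
key 130 [0.41211217 0.14162349 0.16401984] 0.16934786332138807
970
0.17 102 0.5992416634783087
0.19 107 0.5854509399022536
0.21 114 0.5712314012851822
0.23 145 0.5547589400936856
0.25 179 0.5383414934678188
0.27 322 0.5277568781781463
0.29 1 0.5628060437397748
0.31 0 0
```

View pics/s8.png

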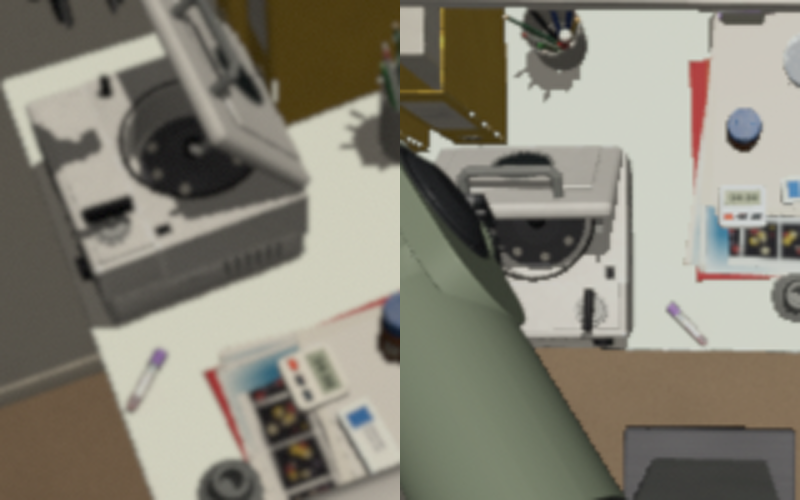

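The crops show the lid standing open (slope ≈0.93 rad). The key is seated upright at (105,210) in the side crop and (588,310) in the top crop. The tube, timer and bottle I can see look undisturbed, and the gripper is clear.

```bash
python3 -c "
from workcell import bot; print(bot.job_done())"
```

```text
the job is handed in; nothing more can be done
None
```

The job is handed in at about 26 s: the key is seated upright in the release, the lid stands open by itself at about 0.93 rad, the robot is clear of everything, and the bystanders in view (tube, timer, bottle) look undisturbed; the judge's verdict was not shown.

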